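# Sort the expired colognes into the return box

### The arm

A 6-joint arm with a two-finger parallel gripper is mounted at the origin on the work surface. World frame = base frame: x ahead of the robot, y to its left, z up, the work surface at z = 0. Lengths are in m, angles in rad, forces in N, time in s.
With the tool pointing down it reaches from about 0.375 to 0.9 m from the base axis. Payload 3.1 kg.
Tool frame: the origin (TCP) lies at the very end of the fingers, on their centre line; the grasp point (between the pads) lies 19 mm behind it; z points along the fingers, y is the line along which they close (so a half turn about z gives the same grasp; the last joint's range is limited). The gripper opens to 85 mm and grips with 20 to 120 N. Pads are 22 mm wide; open, the fingers measure 114 mm over their backs; the gripper's body (76 mm by 85 mm) begins 54 mm behind the grasp point. The pads swing forward as they close: fully open they stand 13 mm farther back than shut.
Start: joints at [0.978, 0.527, 1.433, -0, 1.181, -0.178], TCP at [0.252, 0.572, 0.231] pointing down, gripper open.
Joint ranges: [-3.08, 3.08], [-0.75, 2.2], [0.22, 2.44], [-1.43, 4.57], [0, 2.65], [-2.85, 2.85]. Speed limits (rad/s): [2.79, 2.79, 3.14, 3.14, 3.14, 3.14].

### API

Orientations are given as a unit quaternion [x, y, z, w].
In Python, from station import manip, vision gives the robot as it stands.
- The arm moves only by the tool drive_tool, never from a script. Its argument "deltas" is a list that holds one entry, the list of rows, each a list of 4 numbers: the shift along the tool's x, y, z in mm, then the turn about the tool's z in rad. A call has 1 to 5 rows; each row is the pose to reach, as a shift and turn from the pose commanded when the call began, along the tool's axes at that moment; what a row does not reach only later rows make up. A row lasts 1/12 s, in which the tool goes at most 41.7 mm and 7.16 degrees, less where a joint would pass 70% of its speed; a pose out of reach is approached as far as the arm can. A call with a gripper value outside its range is refused whole. "jaw" is the finger opening in mm, from 0 to 85.4, set as the call begins (left out, the last holds). The fingers move at their own pace and stop on an object; "force" is the grip in N (left out, the last holds). Time passes only in rows, so rows that repeat a pose let the fingers close. It gives the time, the measured TCP pose, the force, the opening and the grip force at its end, in the units of the state.
- manip.sense(): the state, without advancing time (a new reading comes with each control period).
- vision.snapshot(name): name is "scene" or "top"; returns the picture (480x640x3 uint8, red, green, blue); there is no depth.
- vision.camera_model(name): a dict with "camera_matrix" (3x3 intrinsics, pixels), "rvec" (rotation vector, rad) and "tvec" (3), from world to camera coordinates, as OpenCV has them. Camera axes: x right, y down, z forward; pixel columns grow to the right and rows downward; lengths in m; the calibration is good to about 2 mm. A picture is of the moment at which its call begins. camera_model takes no time and is no camera call.
- manip.sign_off(): hands the job in; it is judged then, once.
The state is a dict: "t": time; "q": joint angles; "qd": joint speeds; "tau": joint torques, N m; "tcp_pos": TCP position; "tool_rot": TCP orientation; "force": force on the tool from outside, world axes, zero at the start; "ft_torque": the same for the moment, N m; "finger_gap": opening from 0.0 (shut) to 1.0 (fully open); "gripper_force": force on a finger pad.
Only numpy, scipy, OpenCV 4.12 (cv2) and the standard library are available. Lean on these libraries where they do the work, as an engineer would, in place of code of your own. Each camera call takes 0.05 s, during which the arm holds its last target. There are 200 camera calls.

### The job

Lift the lid off the grey return box and lay it flat, bar up, on the cork mat. Then take the two expired cologne bottles, the ones with square neck tags, from the tray and stand one upright in each compartment of the box, either way round: the jammed cardboard floors sit at unknown heights, so feel for each floor and set the glass down gently, without dropping it or pressing hard. Leave the round-tagged bottles and everything else where they are.

Things in the scene. Friction and masses are not known exactly. Their poses are not given: they have to be found in the camera images.
- reject_a: Expired cologne bottle, marked by its SQUARE tag. Green glass, upright, 150 mm tall, 0.16 to 0.3 kg: body 52 mm diameter up to 94 mm; white square tag 58 mm wide, 3 mm thick, level round the neck at 100 to 103 mm; chrome cap 34 mm diameter from 103 to 150 mm (grip it from above, tips over the tag). Origin: centre of underside, z up. Starts on the tray, axes 95+ mm apart.
- reject_b: Expired cologne bottle, marked by its SQUARE tag. Green glass, upright, 150 mm tall, 0.16 to 0.3 kg: body 52 mm diameter up to 94 mm; white square tag 58 mm wide, 3 mm thick, level round the neck at 100 to 103 mm; chrome cap 34 mm diameter from 103 to 150 mm (grip it from above, tips over the tag). Origin: centre of underside, z up. Starts on the tray, axes 95+ mm apart.
- keep_a: Cologne bottle to leave alone: ROUND tag. Green glass, upright, 150 mm tall, 0.16 to 0.3 kg: body 52 mm diameter up to 94 mm; white round tag 58 mm wide, 3 mm thick, level round the neck at 100 to 103 mm; chrome cap 34 mm diameter from 103 to 150 mm (grip it from above, tips over the tag). Origin: centre of underside, z up. Starts on the tray, axes 95+ mm apart.
- keep_b: Cologne bottle to leave alone: ROUND tag. Green glass, upright, 150 mm tall, 0.16 to 0.3 kg: body 52 mm diameter up to 94 mm; white round tag 58 mm wide, 3 mm thick, level round the neck at 100 to 103 mm; chrome cap 34 mm diameter from 103 to 150 mm (grip it from above, tips over the tag). Origin: centre of underside, z up. Starts on the tray, axes 95+ mm apart.
- keep_c: Cologne bottle to leave alone: ROUND tag. Green glass, upright, 150 mm tall, 0.16 to 0.3 kg: body 52 mm diameter up to 94 mm; white round tag 58 mm wide, 3 mm thick, level round the neck at 100 to 103 mm; chrome cap 34 mm diameter from 103 to 150 mm (grip it from above, tips over the tag). Origin: centre of underside, z up. Starts on the tray, axes 95+ mm apart.
- tray: Flat wooden tray, fixed, 190 (x) x 300 (y) x 6 mm, under the bottles. Origin: centre of its underside.
- box: Grey return box, fixed, 200 (x) x 105 (y) x 90 mm high, open-topped, walls 5 mm; a wall across its x makes two compartments, 92 x 95 mm inside. Origin: centre of underside. Each has a cardboard false floor jammed at its own unreported height, top face 11 to 66 mm above the ledge (find it by touch, or look with the lid off); it gives 0.5 mm per N up to 6 mm, then is rigid.
- cell_near (a point): Centre of the mouth (rim level, 90 mm above the ledge) of the box's compartment at its -x end, nearer the robot.
- cell_far (a point): The same for the compartment at the box's +x end.
- lid: Loose grey lid, 204 x 109 mm, 0.13 to 0.25 kg, on the box at the start, x along the box's x. Two ribs 8 mm deep below, hanging inside the box with play; 5 mm plate 8 to 13 mm above the origin; grip bar at mid top, 70 (x) x 20 (y) mm, 13 to 50 mm above the origin. Origin: centre of the ribs' underside (82 mm above the ledge at the start), z up. It stands on its ribs.
- mat: Cork mat, fixed, 220 (x) x 130 (y) x 3 mm, on the ledge between the box and the tray: the lid's place. Origin: centre of its underside.
- jar: Bystander: squat cream jar, 54 mm diameter, 38 mm tall, on a corner of the tray. Origin: centre of underside.
- cup: Bystander: beige plastic cup, rim 72 mm diameter, 95 mm tall, on the robot's side of the tray. Origin: centre of underside.
- mug: Bystander: white ceramic mug, 80 mm diameter, 90 mm tall, beyond the cork mat. Origin: centre of underside.
- tweezers: Bystander: chrome tweezers lying flat, 95 mm long, about 8 mm high, on the robot's side of the cork mat. Origin: centre of underside.
Things that resemble listed ones, but are neither listed nor needed, are in the scene too. What is shaped like the reject_a but yellow is not meant.

How it is judged:
On the way, in this order (a step that is already met when the one before it is completed fails the run):
1. the lid lies flat on the cork mat, let go (horizontal distance between lid and mat below 0.06 m and height (world z) of lid below 0.01 m and angle between lid's own z axis and vertical below 0.1 rad and linear speed of lid below 0.03 m/s and contact force between the fingers and lid below 0.05 N), for 0.2 s.
2. one square-tagged bottle stands in a compartment, let go (((horizontal distance between reject_a and cell_near below 0.034 m and z of reject_a in the frame of box below 0.085 m and angle between reject_a's own z axis and vertical below 0.1 rad and linear speed of reject_a below 0.03 m/s and contact force between the fingers and reject_a below 0.05 N) or (horizontal distance between reject_a and cell_far below 0.034 m and z of reject_a in the frame of box below 0.085 m and angle between reject_a's own z axis and vertical below 0.1 rad and linear speed of reject_a below 0.03 m/s and contact force between the fingers and reject_a below 0.05 N) or (horizontal distance between reject_b and cell_near below 0.034 m and z of reject_b in the frame of box below 0.085 m and angle between reject_b's own z axis and vertical below 0.1 rad and linear speed of reject_b below 0.03 m/s and contact force between the fingers and reject_b below 0.05 N) or (horizontal distance between reject_b and cell_far below 0.034 m and z of reject_b in the frame of box below 0.085 m and angle between reject_b's own z axis and vertical below 0.1 rad and linear speed of reject_b below 0.03 m/s and contact force between the fingers and reject_b below 0.05 N))), for 0.2 s.
At the end, for the whole second after the job is handed in: Lid flat (0.1 rad), bar up, on the mat, centres within 60 mm; the square-tagged bottles upright (0.1 rad), one in each compartment, at rest, released; the round-tagged bottles upright and within 20 mm of their starts (all of step 1 and (((horizontal distance between reject_a and cell_near below 0.034 m and z of reject_a in the frame of box below 0.085 m and angle between reject_a's own z axis and vertical below 0.1 rad and linear speed of reject_a below 0.03 m/s and contact force between the fingers and reject_a below 0.05 N) and (horizontal distance between reject_b and cell_far below 0.034 m and z of reject_b in the frame of box below 0.085 m and angle between reject_b's own z axis and vertical below 0.1 rad and linear speed of reject_b below 0.03 m/s and contact force between the fingers and reject_b below 0.05 N)) or ((horizontal distance between reject_b and cell_near below 0.034 m and z of reject_b in the frame of box below 0.085 m and angle between reject_b's own z axis and vertical below 0.1 rad and linear speed of reject_b below 0.03 m/s and contact force between the fingers and reject_b below 0.05 N) and (horizontal distance between reject_a and cell_far below 0.034 m and z of reject_a in the frame of box below 0.085 m and angle between reject_a's own z axis and vertical below 0.1 rad and linear speed of reject_a below 0.03 m/s and contact force between the fingers and reject_a below 0.05 N))) and distance of each of keep_a, keep_b, keep_c from where it was at the start of the episode below 0.02 m and angle between each of keep_a, keep_b, keep_c's own z axis and vertical below 0.1 rad); the robot touches nothing.
It fails at once if a square-tagged bottle is dropped or falls over (moves faster than 0.4 m/s, a fall of about 8 mm, while the fingers grip it with less than 5 N) ((linear speed of reject_a above 0.4 m/s and contact force between the fingers and reject_a below 5 N) or (linear speed of reject_b above 0.4 m/s and contact force between the fingers and reject_b below 5 N)).
It fails at once if a square-tagged bottle is pressed or struck against the box or its floors with more than 30 N (contact force between any of reject_a, reject_b and box above 30 N).
It fails at once if a round-tagged bottle is shifted more than 20 mm or tipped more than 0.3 rad (distance of any of keep_a, keep_b, keep_c from where it was at the start of the episode above 0.02 m or angle between any of keep_a, keep_b, keep_c's own z axis and vertical above 0.3 rad).
It fails at once if the jar, cup, mug or tweezers are shifted more than 30 mm (distance of any of jar, cup, mug, tweezers from where it was at the start of the episode above 0.03 m).
It also fails if it takes over 67 s, if anything falls off the work surface, if the arm or the gripper's body presses on something with over 40 N, if the wrist force passes 120 N, or if a joint passes its speed limit or range.

## Working session

There is one attempt and no reset: what is moved stays moved. The work goes in short steps, Python scripts to look and compute and a tool call to move; the robot and the scene stay as the last step left them, time stands still between calls to the robot, and variables do not carry over. Pictures are saved under pics/ and viewed, at most 10 in all, crops included, and the job is handed in when it is done.

Besides the shell and the picture viewer there is one more tool, called after "Request:" as name(argument=value, ...) on one line, values as JSON. drive_tool: Moves the arm, as the interface text tells. Its arguments: {"type":"object","properties":{"deltas":{"type":"array"},"jaw":{"type":"number"},"force":{"type":"number"}},"required":["deltas"]}

```bash
mkdir -p pics; ls; python3 - <<'E'
from station import manip, vision
import cv2
for n in("scene","top"):
    cv2.imwrite(f"pics/{n}0.png",vision.snapshot(n)[:,:,::-1]); print(n,vision.camera_model(n))
s=manip.sense(); print(s)
E
```

```text
pics
scene {'camera_matrix': array([[509.88520867,   0.        , 322.39056519],
       [  0.        , 509.88520867, 240.14087652],
       [  0.        ,   0.        ,   1.        ]]), 'rvec': array([ 2.20071397,  0.81447696, -0.38027713]), 'tvec': array([-0.44510471, -0.15712553,  1.40524905])}
top {'camera_matrix': array([[557.79617688,   0.        , 322.69752866],
       [  0.        , 557.79617688, 244.99235471],
       [  0.        ,   0.        ,   1.        ]]), 'rvec': array([ 2.19056521, -2.1461728 ,  0.11067   ]), 'tvec': array([0.01239258, 0.58927134, 1.17405162])}
{'t': 0.1, 'q': array([ 9.77508948e-01,  5.28373824e-01,  1.43377970e+00, -2.47258053e-05,
        1.18141927e+00, -1.78505486e-01]), 'qd': array([-0.00077122, -0.00263118, -0.0032669 ,  0.0002394 , -0.00060242,
        0.00181584]), 'tau': array([-5.50888853e-04, -4.43300700e+01, -1.78585911e+01, -2.69622333e-04,
        3.89867680e-03,  2.77020501e-05]), 'tcp_pos': array([0.25148076, 0.57146066, 0.23042934]), 'tool_rot': array([ 2.05902753e-01,  9.78571957e-01, -9.21565693e-04, -3.62060515e-04]), 'force': array([ 0.02186391, -0.09800304,  0.54497673]), 'ft_torque': array([ 0.02631457, -0.04185012, -0.032572  ]), 'gripper_force': 0.0, 'finger_gap': 0.9988416790507196}
```

View pics/scene0.png

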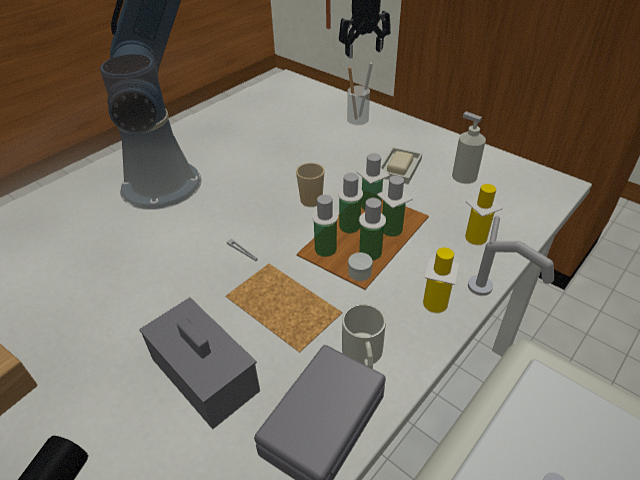

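View pics/top0.png

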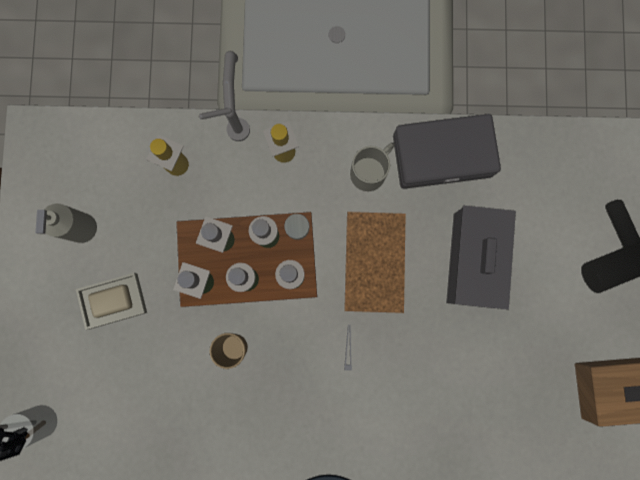

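Top view: the square tags are at (213,235) and (192,280), round ones at (263,230), (240,277) and (290,274). The lid bar is at (489,256), the mat at (376,262) and the mug at (370,166). I'll enlarge the box and bottle areas.

```bash
cat > h.py <<'E'
import numpy as np, cv2
from station import manip, vision
def cast(n,uv,z):
    m=vision.camera_model(n);K=m["camera_matrix"];R=cv2.Rodrigues(m["rvec"])[0];t=m["tvec"].reshape(3)
    uv=np.atleast_2d(np.array(uv,float));p=np.c_[uv,np.ones(len(uv))]@np.linalg.inv(K).T
    d=p@R; c=-R.T@t
    return (c+d*((z-c[2])/d[:,2])[:,None])[:,:2]
def proj(n,P):
    m=vision.camera_model(n);return cv2.projectPoints(np.array(P,float),m["rvec"],m["tvec"],m["camera_matrix"],None)[0][:,0]
E
python3 - <<'E'
from h import *
im=cv2.imread("pics/top0.png");hsv=cv2.cvtColor(im,cv2.COLOR_BGR2HSV)
a=cv2.resize(im[195:325,430:530],None,fx=4,fy=4,interpolation=cv2.INTER_CUBIC)
b=cv2.resize(im[205:310,165:325],None,fx=4,fy=4,interpolation=cv2.INTER_CUBIC)
# stack horizontally: a 400x520, b 640x420 -> scale b
b=cv2.resize(b,(400,262)); o=np.zeros((520,800,3),np.uint8);o[:,:400]=cv2.convertScaleAbs(a,alpha=1.8);o[:262,400:]=b
cv2.imwrite("pics/crop.png",o)
def big(mask,n=1,lo=60):
    cs=[c for c in cv2.findContours(mask,cv2.RETR_EXTERNAL,cv2.CHAIN_APPROX_NONE)[0] if cv2.contourArea(c)>lo]
    return sorted(cs,key=cv2.contourArea)[::-1]
m=cv2.inRange(hsv,(8,70,50),(25,255,255));m[:,:335]=0;m[:,420:]=0
r=cv2.minAreaRect(big(m)[0]);print("mat",r,cast("top",cv2.boxPoints(r),.003).round(3).tolist(),cast("top",r[0],.003))
# tags: bright low-sat regions in tray
m=cv2.inRange(hsv,(0,0,130),(180,60,255));roi=np.zeros_like(m);roi[208:304,172:318]=m[208:304,172:318]
for c in big(roi,lo=100):
    r=cv2.minAreaRect(c);A=cv2.contourArea(cv2.convexHull(c))
    print("tag",np.round(r[0]),np.round(r[1]),round(r[2]),"fill",round(A/(r[1][0]*r[1][1]),2),cast("top",r[0],.108).round(4))
print("capfrompix",cast("top",[[211,232],[188,279],[263,229],[238,275],[289,272]],.156).round(3).tolist())
print("bar",cast("top",[489,256],.132), "plate",cast("top",[[463,207],[515,210],[509,308]],.095))
E
```

```text
mat ((375.013671875, 261.9393310546875), (59.17751693725586, 99.4094467163086), 1.3971810340881348) [[0.448, -0.025], [0.668, -0.027], [0.667, -0.159], [0.448, -0.154]] [[ 0.5565624  -0.09141034]]
tag [240. 277.] [26. 27.] 90 fill 0.82 [[0.5129 0.1899]]
tag [290. 274.] [26. 27.] 90 fill 0.81 [[0.521  0.0898]]
tag [283. 223.] [118.  58.] 33 fill 0.57 [[0.6233 0.1048]]
tag [190. 280.] [28. 29.] 18 fill 0.97 [[0.5039 0.2879]]
tag [215. 229.] [28. 38.] 19 fill 0.87 [[0.6086 0.2426]]
tag [262. 230.] [26. 27.] 90 fill 0.8 [[0.6089 0.1468]]
tag [282. 303.] [ 5. 71.] 86 fill 0.51 [[0.4631 0.1039]]
capfrompix [[0.597, 0.241], [0.505, 0.281], [0.605, 0.141], [0.515, 0.186], [0.522, 0.088]]
bar [[ 0.56332806 -0.30402083]] plate [[ 0.66669051 -0.26258309]
 [ 0.66263938 -0.36944813]
 [ 0.46207283 -0.35436151]]
```

View pics/crop.png

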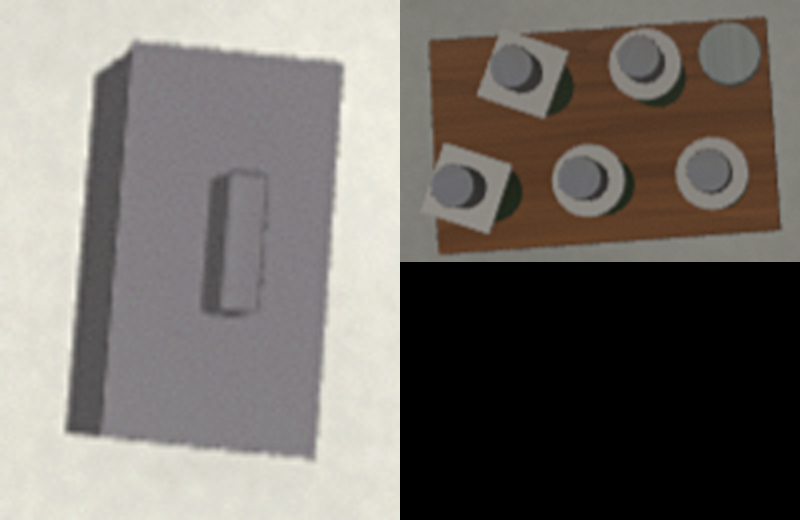

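The plate-top corners are at about (464,206), (516,211), (508,310) and (456,304), and the bar-top centre is at (491,255). The square tags are at (214,235) and (192,281), with their caps at (211,232) and (188,279). I'll convert these and cross-check in the scene view.

```bash
python3 - <<'E'
from h import *
P=cast("top",np.array([[135,42],[344,64],[314,459],[104,434]])/4+[430,195],.095);print("plate",P.round(4).tolist(),P.mean(0), "yaw",np.degrees(np.arctan2(*(P[0]-P[3])[::-1])),np.degrees(np.arctan2(*(P[1]-P[2])[::-1])),np.degrees(np.arctan2(*(P[0]-P[1])[::-1]))-90)
B=cast("top",np.array([[229,171],[267,172],[258,313],[221,308]])/4+[430,195],.132);print("bar",B.mean(0),np.degrees(np.arctan2(*(B[0]-B[3])[::-1])),np.degrees(np.arctan2(*(B[1]-B[2])[::-1])))
q=lambda a:(np.array(a)-[400,0])*.4+[165,205]
print("tags",cast("top",q([[523,74],[468,189],[645,64],[589,180],[712,173]]),.109).round(4).tolist())
C=cast("top",q([[514,68],[458,186],[638,59],[579,177],[708,171]]),.156);print("caps",C.round(4).tolist())
print("scene caps",proj("scene",np.c_[C,[.156]*5]).round().tolist())
# scene cap-top ellipses: grey bright blobs
im=cv2.imread("pics/scene0.png");o=cv2.resize(im[140:290,290:420],None,fx=4,fy=4,interpolation=cv2.INTER_CUBIC)
for p in proj("scene",np.c_[C,[.156]*5]): cv2.circle(o,tuple(int(v) for v in (p-[290,140])*4),3,(0,0,255),-1)
b=cv2.resize(im[295:425,135:265],(280,280))
cen=B.mean(0)
for p in proj("scene",np.r_[np.c_[P,[.095]*4],[[*cen,.132]]]): cv2.circle(b,tuple(int(v) for v in (p-[135,295])*280/130),3,(0,0,255),-1)
o=np.hstack([o,np.zeros((600,280,3),np.uint8)]);o[:280,520:]=b
cv2.imwrite("pics/c2.png",o)
from scipy.spatial.transform import Rotation as R
print(R.from_quat(manip.sense()["tool_rot"]).as_matrix().round(3).tolist())
E
```

```text
plate [[0.6698, -0.2641], [0.6606, -0.3715], [0.4585, -0.3533], [0.4689, -0.2474]] [ 0.56447814 -0.30907806] yaw -4.765403375461542 -5.138038292905802 -4.924158045352371
bar [ 0.56500119 -0.30786388] -3.8701304686262477 -4.2762574085760185
tags [[0.5974, 0.244], [0.5037, 0.2843], [0.6076, 0.1456], [0.5129, 0.1876], [0.5205, 0.0891]]
caps [[0.5964, 0.2418], [0.5043, 0.2811], [0.6054, 0.146], [0.5131, 0.1884], [0.5197, 0.0894]]
scene caps [[394.0, 178.0], [372.0, 156.0], [372.0, 200.0], [350.0, 175.0], [324.0, 197.0]]
[[-0.915, 0.403, -0.001], [0.403, 0.915, -0.002], [0.0, -0.002, -1.0]]
```

View pics/c2.png

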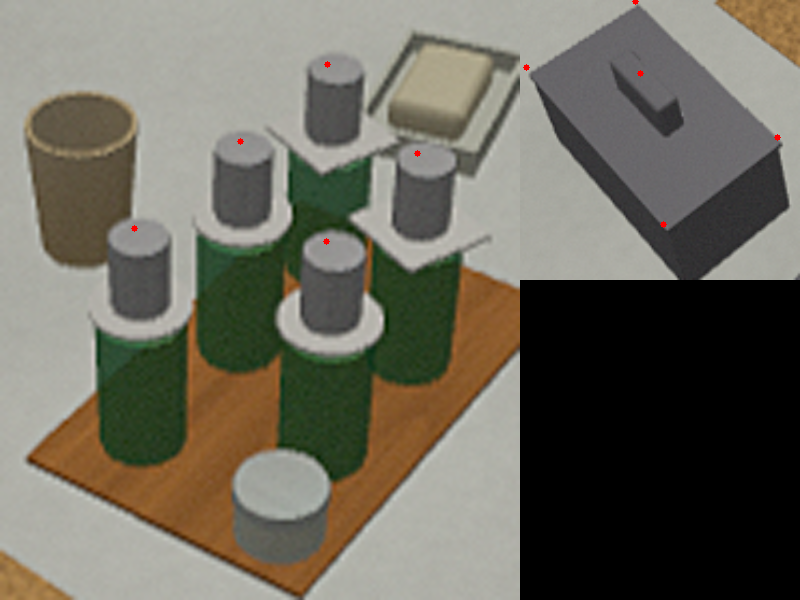

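The reprojected dots land 1–2 px from the cap and bar centres, so the positions are good to a few mm. Now I'll move towards the lid, turning as I go.

Request:
drive_tool(deltas=[[[-28,-29,0,-0.11],[-55,-58,0,-0.22],[-82,-87,0,-0.335],[-110,-116,0,-0.335],[-137,-145,0,-0.335]]], jaw=60, force=40)

```text
t: 0.52
tcp_pos: [0.3187, 0.3823, 0.231]
tool_rot: [0.039, 0.999, -0.0, -0.0]
force: [1.5, -0.2, 0.1]
finger_gap: 0.704
gripper_force: 0.0
```

```bash
cat >> h.py <<'E'
from scipy.spatial.transform import Rotation as Rot
def to(x,y,z,yaw=85.4):
    "tool-axis shift (mm) and turn to world target; yaw = world angle of tool y"
    s=manip.sense();M=Rot.from_quat(s["tool_rot"]).as_matrix();d=M.T@(np.array([x,y,z])-s["tcp_pos"])*1000
    a=np.arctan2(M[1,1],M[0,1]);print("t",round(s["t"],2),"tcp",s["tcp_pos"].round(4),"F",s["force"].round(1),"gap",round(s["finger_gap"]*85.4,1),"grip",round(s["gripper_force"],1),"tilt",M[2,:2].round(3))
    print("delta",d.round(1),"turn",round(-(np.radians(yaw)-a),3),"rows",round(np.linalg.norm(d)/41.7,1))
E
python3 -c "
from h import *
to(.565,-.306,.2)"
```

```text
t 0.52 tcp [0.3187 0.3823 0.231 ] F [ 1.5 -0.2  0.1] gap 60.1 grip 0.0 tilt [ 0.    -0.001]
delta [-299.6 -666.8   31.3] turn 0.002 rows 17.5
```

Request:
drive_tool(deltas=[[[-17,-37,0,0],[-34,-75,0,0],[-51,-113,0,0],[-68,-151,0,0],[-85,-189,0,0]]])

```text
t: 0.93
tcp_pos: [0.3884, 0.187, 0.2312]
tool_rot: [0.04, 0.999, -0.0, -0.0]
force: [1.5, -0.1, 0.1]
finger_gap: 0.703
gripper_force: 0.0
```

Request:
drive_tool(deltas=[[[-17,-37,0,0],[-34,-75,0,0],[-51,-113,0,0],[-68,-151,0,0],[-85,-189,0,0]]])

```text
t: 1.35
tcp_pos: [0.4581, -0.0083, 0.2312]
tool_rot: [0.04, 0.999, 0.0, -0.0]
force: [0.9, -0.2, -0.3]
finger_gap: 0.699
gripper_force: 0.0
```

Request:
drive_tool(deltas=[[[-17,-37,0,0],[-34,-75,0,0],[-51,-113,0,0],[-68,-151,0,0],[-85,-189,0,0]]])

```text
t: 1.77
tcp_pos: [0.5277, -0.2034, 0.2309]
tool_rot: [0.04, 0.999, 0.0, -0.0]
force: [0.6, 1.1, -0.5]
finger_gap: 0.704
gripper_force: 0.0
```

```bash
python3 -c "
from h import *
to(.565,-.306,.108)"
```

```text
t 1.77 tcp [ 0.5277 -0.2034  0.2309] F [ 0.6  1.1 -0.5] gap 60.1 grip 0.0 tilt [0.001 0.001]
delta [-45.5 -99.3 122.8] turn -0.0 rows 3.9
```

Request:
drive_tool(deltas=[[[-17,-37,0,0],[-34,-74,0,0],[-45.5,-99,20,0],[-45.5,-99,60,0],[-45.5,-99,90,0]]])

```text
t: 2.18
tcp_pos: [0.5654, -0.3062, 0.1394]
tool_rot: [0.041, 0.999, -0.0, 0.0]
force: [-1.2, 1.3, -0.3]
finger_gap: 0.699
gripper_force: 0.0
```

Request:
drive_tool(deltas=[[[0,0,20,0],[0,0,37,0],[0,0,38,0],[0,0,38,0]]])

```text
t: 2.52
tcp_pos: [0.5644, -0.3032, 0.1019]
tool_rot: [0.04, 0.999, 0.001, -0.001]
force: [-0.4, -0.1, 0.2]
finger_gap: 0.701
gripper_force: 0.0
```

Request:
drive_tool(deltas=[[[0,0,0,0],[0,0,0,0],[0,0,0,0],[0,0,0,0],[0,0,0,0]]], jaw=10)

```text
t: 2.93
tcp_pos: [0.5663, -0.3061, 0.1055]
tool_rot: [0.04, 0.999, -0.002, 0.002]
force: [-2.1, -5.4, 4.2]
finger_gap: 0.222
gripper_force: 43.1
```

Request:
drive_tool(deltas=[[[0,0,0,0],[0,0,0,0],[0,0,0,0]]])

```text
t: 3.18
tcp_pos: [0.5663, -0.3062, 0.1055]
tool_rot: [0.04, 0.999, -0.002, 0.002]
force: [-2.2, -4.3, 5.1]
finger_gap: 0.228
gripper_force: 43.2
```

Request:
drive_tool(deltas=[[[0,0,-5,0],[0,0,-15,0],[0,0,-30,0],[0,0,-45,0],[0,0,-45,0]]], force=60)

```text
t: 3.6
tcp_pos: [0.5667, -0.304, 0.1511]
tool_rot: [0.04, 0.999, -0.001, 0.002]
force: [2.0, -0.3, -0.2]
finger_gap: 0.224
gripper_force: 61.6
```

Request:
drive_tool(deltas=[[[3,25,0,0],[7,60,0,0],[12,100,0,0],[17,140,0,0],[22,180,0,0]]])

```text
t: 4.02
tcp_pos: [0.5565, -0.1203, 0.1474]
tool_rot: [0.04, 0.999, 0.001, -0.001]
force: [0.8, 0.7, -1.8]
finger_gap: 0.223
gripper_force: 61.5
```

```bash
python3 -c "
from h import *
to(.557,-.0915,.0275)
cv2.imwrite('pics/lift.png',np.hstack([vision.snapshot('scene')[200:400,100:400,::-1],vision.snapshot('top')[150:350,300:600,::-1]]))"
```

```text
t 4.02 tcp [ 0.5565 -0.1203  0.1474] F [ 0.8  0.7 -1.8] gap 19.0 grip 61.5 tilt [0.002 0.002]
delta [  1.6  28.6 120. ] turn -0.001 rows 3.0
```

View pics/lift.png

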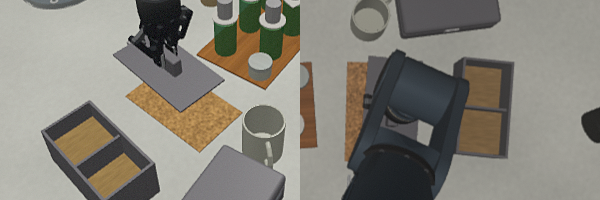

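The lid is held level over the mat, and both compartment floors are visible at about (85,135) and (120,165) in the left panel. Lowering it now.

Request:
drive_tool(deltas=[[[1,20,15,0],[1.5,28.5,45,0],[1.5,28.5,80,0],[1.5,28.5,100,0],[1.5,28.5,112,0]]])

```text
t: 4.53
tcp_pos: [0.5564, -0.093, 0.0332]
tool_rot: [0.04, 0.999, 0.001, -0.003]
force: [-0.5, 0.3, -2.0]
finger_gap: 0.221
gripper_force: 61.6
```

Request:
drive_tool(deltas=[[[0,0,3,0],[0,0,6,0],[0,0,7,0],[0,0,7,0]]])

```text
t: 4.87
tcp_pos: [0.5593, -0.0946, 0.0302]
tool_rot: [0.04, 0.999, -0.0, 0.001]
force: [-0.0, -0.2, -0.8]
finger_gap: 0.22
gripper_force: 61.5
```

Request:
drive_tool(deltas=[[[0,0,2,0],[0,0,3,0],[0,0,3,0]]])

```text
t: 5.12
tcp_pos: [0.5587, -0.0942, 0.0269]
tool_rot: [0.04, 0.999, -0.0, 0.001]
force: [-0.1, -0.8, -1.6]
finger_gap: 0.223
gripper_force: 61.5
```

Request:
drive_tool(deltas=[[[0,0,1,0],[0,0,2,0],[0,0,2,0]]])

```text
t: 5.37
tcp_pos: [0.5588, -0.0942, 0.0264]
tool_rot: [0.04, 0.999, -0.0, 0.001]
force: [-3.2, 0.5, 12.2]
finger_gap: 0.219
gripper_force: 63.3
```

The lid is touching down, so I release it and retreat.

Request:
drive_tool(deltas=[[[0,0,-2,0],[0,0,-2,0],[0,0,-2,0],[0,0,-2,0]]], jaw=60)

```text
t: 5.7
tcp_pos: [0.5585, -0.0941, 0.0263]
tool_rot: [0.04, 0.999, -0.0, 0.0]
force: [-0.6, -0.1, 0.1]
finger_gap: 0.7
gripper_force: 0.0
```

Request:
drive_tool(deltas=[[[0,0,-15,0],[0,0,-50,0],[0,0,-90,0],[0,0,-130,0],[0,0,-170,0]]])

```text
t: 6.12
tcp_pos: [0.5578, -0.0938, 0.1974]
tool_rot: [0.04, 0.999, 0.0, -0.001]
force: [0.5, 0.4, 0.5]
finger_gap: 0.701
gripper_force: 0.0
```

```bash
python3 -c "
from h import *
to(.505,.283,.22)
cv2.imwrite('pics/lid.png',vision.snapshot('scene')[120:440,100:420,::-1])
o=vision.snapshot('top')[:,:,::-1];cv2.imwrite('pics/topb.png',o)"
```

```text
t 6.12 tcp [ 0.5578 -0.0938  0.1974] F [0.5 0.4 0.5] gap 59.8 grip 0.0 tilt [0.002 0.   ]
delta [ 82.7 371.4 -22.3] turn 0.0 rows 9.1
```

View pics/lid.png

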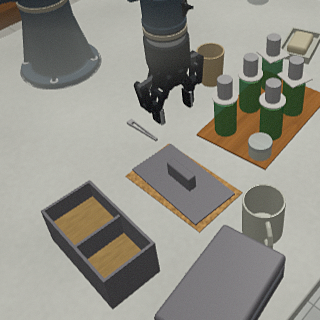

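The lid lies flat and bar up on the mat. Next I go to the nearer square-tagged bottle.

Request:
drive_tool(deltas=[[[8,37,-10,0],[16,75,-20,0],[25,113,-20,0],[34,151,-20,0],[43,190,-20,0]]])

```text
t: 6.63
tcp_pos: [0.5299, 0.1002, 0.2157]
tool_rot: [0.04, 0.999, -0.0, -0.0]
force: [0.6, 1.3, 0.5]
finger_gap: 0.703
gripper_force: 0.0
```

Request:
drive_tool(deltas=[[[8,37,0,0],[17,76,0,0],[25,114,0,0],[33,152,0,0],[40,181,0,0]]])

```text
t: 7.05
tcp_pos: [0.5041, 0.2851, 0.2153]
tool_rot: [0.039, 0.999, 0.0, -0.001]
force: [0.3, 0.2, -0.5]
finger_gap: 0.702
gripper_force: 0.0
```

```bash
python3 -c "
from h import *
to(.506,.283,.115)
im=cv2.imread('pics/topb.png');o=cv2.resize(im[190:325,440:530],None,fx=4,fy=4,interpolation=cv2.INTER_CUBIC)
c=cv2.resize(cv2.imread('pics/lid.png')[170:320,30:170],None,fx=3,fy=3,interpolation=cv2.INTER_CUBIC)
O=np.zeros((540,780,3),np.uint8);O[:,:360]=o;O[:450,360:]=c;cv2.imwrite('pics/box.png',O)"
```

```text
t 7.05 tcp [0.5041 0.2851 0.2153] F [ 0.3  0.2 -0.5] gap 59.9 grip 0.0 tilt [0.001 0.   ]
delta [ -2.2  -2.  100.2] turn 0.002 rows 2.4
```

View pics/box.png

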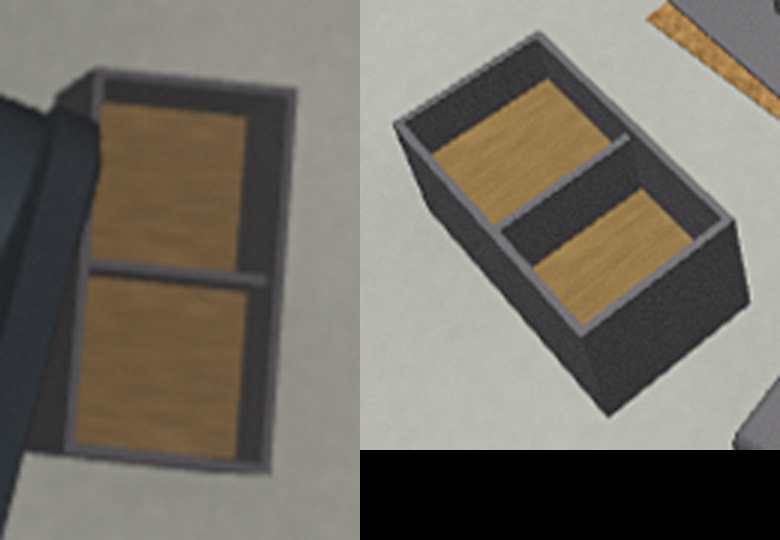

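Box rim corners in the top panel are (98,68), (297,90), (270,472) and (68,450). In the scene panel the floor's inner corners are (549,78) for the near cell and (640,188) for the far cell, so I can estimate floor heights.

Request:
drive_tool(deltas=[[[-2,-2,20,0],[-2,-2,55,0],[-2,-2,85,0],[-2,-2,99,0],[-2,-2,99,0]]])

```text
t: 7.47
tcp_pos: [0.5036, 0.2792, 0.1126]
tool_rot: [0.04, 0.999, -0.002, -0.005]
force: [0.4, -0.3, 0.4]
finger_gap: 0.7
gripper_force: 0.0
```

Request:
drive_tool(deltas=[[[0,0,0,0],[0,0,0,0],[0,0,0,0],[0,0,0,0],[0,0,0,0]]], jaw=20, force=40)

```text
t: 7.88
tcp_pos: [0.5074, 0.2802, 0.1181]
tool_rot: [0.04, 0.999, 0.0, 0.001]
force: [0.6, -0.4, -2.0]
finger_gap: 0.388
gripper_force: 40.0
```

```bash
python3 -c "
from h import *
to(.506,.283,.29)
P=cast('top',np.array([[98,68],[297,90],[270,472],[68,450]])/4+[440,190],.09);print('rim top',P.round(4).tolist(),P.mean(0))
s=lambda a:(np.array(a,float)-[360,0])/3+[130,290]
Q=cast('scene',s([[540,32],[395,122],[583,332],[735,218]]),.09);print('rim scene -+,--,+-,++',Q.round(4).tolist(),Q.mean(0))
C=(P.mean(0)+Q.mean(0))/2;
for nm,c0 in(('top',P.mean(0)),('scene',Q.mean(0)),('avg',C)):
  a=np.radians(-4.8);ux=np.array([np.cos(a),np.sin(a)]);uy=np.array([-ux[1],ux[0]])
  print(nm,'near',c0-.0485*ux,'far',c0+.0485*ux)
c0=Q.mean(0)
for nm,l,px in(('near',-.0945,(549,78)),('far',.0025,(640,188))):
  w=c0+l*ux+.0475*uy; z=np.linspace(0,.09,91);p=proj('scene',np.c_[np.tile(w,(91,1)),z]);i=np.linalg.norm(p-s(px),axis=1).argmin();print(nm,'floor z',z[i],np.linalg.norm(p[i]-s(px)))
"
```

```text
t 7.88 tcp [0.5074 0.2802 0.1181] F [ 0.6 -0.4 -2. ] gap 33.2 grip 40.0 tilt [-0.001  0.   ]
delta [   1.4    2.7 -171.9] turn 0.0 rows 4.1
rim top [[0.6676, -0.2669], [0.6583, -0.3696], [0.462, -0.353], [0.471, -0.2506]] [ 0.56472224 -0.31002398]
rim scene -+,--,+-,++ [[0.4772, -0.2518], [0.467, -0.3531], [0.6631, -0.3687], [0.673, -0.2668]] [ 0.57009616 -0.310112  ]
top near [ 0.51639233 -0.3059656 ] far [ 0.61305214 -0.31408236]
scene near [ 0.52176626 -0.30605362] far [ 0.61842607 -0.31417037]
avg near [ 0.5190793  -0.30600961] far [ 0.6157391  -0.31412636]
near floor z 0.05 0.648233585184327
far floor z 0.026000000000000002 1.5354749439284856
```

Bottle held. Estimated floors are about 26 mm in the far cell and about 50 mm in the near cell. Lift clear of the caps.

Request:
drive_tool(deltas=[[[0,0,-8,0],[0,0,-35,0],[0,0,-70,0],[0,0,-110,0],[0,0,-150,0]]], force=60)

```text
t: 8.3
tcp_pos: [0.5063, 0.2799, 0.2692]
tool_rot: [0.04, 0.999, -0.0, -0.001]
force: [0.8, 0.6, -1.7]
finger_gap: 0.385
gripper_force: 59.8
```

Request:
drive_tool(deltas=[[[0,0,-20,0],[-2,-8,-25,0],[-7,-28,-25,0],[-14,-55,-25,0],[-23,-90,-25,0]]])

```text
t: 8.72
tcp_pos: [0.5213, 0.1885, 0.2913]
tool_rot: [0.038, 0.999, 0.0, -0.001]
force: [0.5, -0.1, -2.4]
finger_gap: 0.381
gripper_force: 60.2
```

```bash
python3 -c "
from h import *
to(.616,-.314,.285)"
```

```text
t 8.72 tcp [0.5213 0.1885 0.2913] F [ 0.5 -0.1 -2.4] gap 32.5 grip 60.2 tilt [ 0.002 -0.   ]
delta [-133.  -493.7    6.1] turn 0.003 rows 12.3
```

Request:
drive_tool(deltas=[[[-10,-38,0,0],[-20,-76,0,0],[-30,-114,0,0],[-40,-152,0,0],[-51,-190,0,0]]])

```text
t: 9.13
tcp_pos: [0.5569, -0.007, 0.2909]
tool_rot: [0.04, 0.999, 0.0, -0.002]
force: [0.2, 1.5, -2.5]
finger_gap: 0.384
gripper_force: 60.2
```

Request:
drive_tool(deltas=[[[-10,-38,0,0],[-20,-76,0,0],[-30,-114,0,0],[-40,-152,0,0],[-51,-190,0,0]]])

```text
t: 9.55
tcp_pos: [0.5925, -0.2002, 0.2906]
tool_rot: [0.04, 0.999, 0.001, -0.002]
force: [0.8, 0.2, -2.1]
finger_gap: 0.386
gripper_force: 60.2
```

Request:
drive_tool(deltas=[[[-8,-30,0,0],[-17,-60,0,0],[-26,-90,0,0],[-31,-110,0,0],[-32,-113,0,0]]])

```text
t: 9.97
tcp_pos: [0.6158, -0.3185, 0.2898]
tool_rot: [0.042, 0.999, -0.001, -0.001]
force: [-0.2, -0.3, -3.3]
finger_gap: 0.385
gripper_force: 60.1
```

```bash
python3 -c "
from h import *
to(.616,-.314,.15)
cv2.imwrite('pics/over.png',np.hstack([vision.snapshot('scene')[220:440,100:400,::-1],vision.snapshot('top')[150:370,380:640,::-1]]))"
```

```text
t 9.97 tcp [ 0.6158 -0.3185  0.2898] F [-0.2 -0.3 -3.3] gap 32.9 grip 60.1 tilt [ 0.002 -0.001]
delta [-1.000e-01  4.700e+00  1.398e+02] turn -0.004 rows 3.4
```

View pics/over.png

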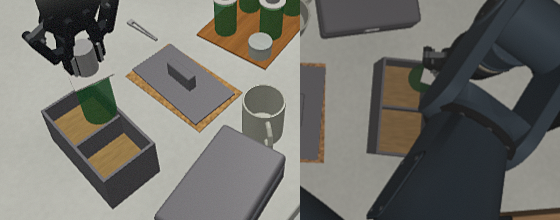

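The bottle hangs upright and projects over the far cell. Descending quickly to just above the estimated floor, then feeling for it.

Request:
drive_tool(deltas=[[[0,4.5,25,0],[0,4.5,60,0],[0,4.5,95,0],[0,4.5,120,0],[0,4.5,134,0]]])

```text
t: 10.48
tcp_pos: [0.6143, -0.3052, 0.1535]
tool_rot: [0.039, 0.999, 0.003, -0.004]
force: [-1.4, 0.2, -3.2]
finger_gap: 0.38
gripper_force: 60.3
```

Request:
drive_tool(deltas=[[[0,0,0,0],[0,0,2,0],[0,0,4,0]]])

```text
t: 10.73
tcp_pos: [0.6183, -0.3087, 0.1557]
tool_rot: [0.039, 0.999, -0.001, 0.001]
force: [-0.4, -0.3, -2.7]
finger_gap: 0.383
gripper_force: 60.2
```

Request:
drive_tool(deltas=[[[0,0,2,0],[0,0,4,0],[0,0,6,0],[0,0,8,0],[0,0,8,0]]])

```text
t: 11.15
tcp_pos: [0.6173, -0.3089, 0.1462]
tool_rot: [0.04, 0.999, 0.0, -0.0]
force: [0.3, -0.1, -2.5]
finger_gap: 0.383
gripper_force: 60.2
```

Request:
drive_tool(deltas=[[[0,0,1,0],[0,0,2,0],[0,0,3,0],[0,0,3,0]]])

```text
t: 11.48
tcp_pos: [0.6173, -0.3089, 0.143]
tool_rot: [0.04, 0.999, 0.0, -0.0]
force: [0.4, -0.8, -3.0]
finger_gap: 0.384
gripper_force: 60.2
```

Request:
drive_tool(deltas=[[[0,0,1,0],[0,0,2,0],[0,0,3,0],[0,0,3,0]]])

```text
t: 11.82
tcp_pos: [0.6176, -0.309, 0.1405]
tool_rot: [0.04, 0.999, -0.0, 0.0]
force: [-1.2, 0.5, 0.7]
finger_gap: 0.384
gripper_force: 60.3
```

Request:
drive_tool(deltas=[[[0,0,1,0],[0,0,2,0],[0,0,3,0],[0,0,3,0]]])

```text
t: 12.15
tcp_pos: [0.6178, -0.309, 0.1381]
tool_rot: [0.04, 0.999, -0.0, 0.0]
force: [-1.2, 1.4, 4.8]
finger_gap: 0.38
gripper_force: 60.7
```

The floor is felt (about 7.7 N on it). I ease off 2 mm so the floor bears just the weight, then open.

Request:
drive_tool(deltas=[[[0,0,-1,0],[0,0,-2,0],[0,0,-2,0]]])

```text
t: 12.4
tcp_pos: [0.6176, -0.309, 0.1396]
tool_rot: [0.04, 0.999, -0.0, 0.0]
force: [-0.5, 0.0, 1.9]
finger_gap: 0.386
gripper_force: 60.7
```

Request:
drive_tool(deltas=[[[0,0,0,0],[0,0,0,0],[0,0,0,0],[0,0,0,0]]], jaw=56)

```text
t: 12.73
tcp_pos: [0.6174, -0.309, 0.1389]
tool_rot: [0.04, 0.999, 0.0, -0.0]
force: [0.5, 0.1, -0.0]
finger_gap: 0.655
gripper_force: 0.0
```

Request:
drive_tool(deltas=[[[0,0,-8,0],[0,0,-25,0],[0,0,-55,0],[0,0,-95,0],[0,0,-95,0]]])

```text
t: 13.15
tcp_pos: [0.6217, -0.3118, 0.2439]
tool_rot: [0.04, 0.999, -0.005, 0.007]
force: [0.6, -0.0, 1.8]
finger_gap: 0.655
gripper_force: 0.0
```

```bash
python3 -c "
from h import *
to(.599,.243,.235)
cv2.imwrite('pics/p1.png',vision.snapshot('scene')[220:440,100:400,::-1])"
```

```text
t 13.15 tcp [ 0.6217 -0.3118  0.2439] F [ 0.6 -0.   1.8] gap 56.0 grip 0.0 tilt [-0.014 -0.009]
delta [ 66.8 551.3   3.1] turn 0.001 rows 13.3
```

View pics/p1.png

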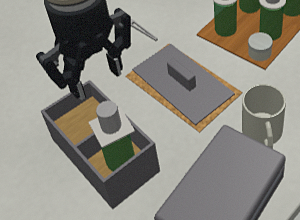

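The first bottle stands upright in the far cell. Now the second one.

Request:
drive_tool(deltas=[[[5,40,0,0],[10,80,0,0],[15,120,0,0],[20,160,0,0],[25,200,0,0]]])

```text
t: 13.62
tcp_pos: [0.6076, -0.1058, 0.2338]
tool_rot: [0.04, 0.999, 0.0, -0.001]
force: [1.0, 0.4, 0.6]
finger_gap: 0.657
gripper_force: 0.0
```

Request:
drive_tool(deltas=[[[5,40,0,0],[10,80,0,0],[15,120,0,0],[20,160,0,0],[25,200,0,0]]])

```text
t: 14.03
tcp_pos: [0.5987, 0.0957, 0.2339]
tool_rot: [0.04, 0.999, -0.0, -0.001]
force: [-0.0, 0.4, -1.2]
finger_gap: 0.656
gripper_force: 0.0
```

Request:
drive_tool(deltas=[[[4,36,0,0],[8,72,0,0],[13,108,0,0],[17,144,0,0],[17,151,0,0]]])

```text
t: 14.45
tcp_pos: [0.5931, 0.2513, 0.2338]
tool_rot: [0.037, 0.999, 0.001, -0.0]
force: [-0.1, 1.0, 0.7]
finger_gap: 0.653
gripper_force: 0.0
```

Request:
drive_tool(deltas=[[[0,0,0,0],[0,0,0,0]]], jaw=60)

```text
t: 14.62
tcp_pos: [0.5942, 0.2454, 0.2337]
tool_rot: [0.039, 0.999, -0.001, -0.0]
force: [0.5, -0.2, 0.7]
finger_gap: 0.704
gripper_force: 0.0
```

```bash
python3 -c "
from h import *
to(.599,.242,.117)"
```

```text
t 14.62 tcp [0.5942 0.2454 0.2337] F [ 0.5 -0.2  0.7] gap 60.1 grip 0.0 tilt [ 0.001 -0.001]
delta [ -5.2  -2.9 116.7] turn 0.002 rows 2.8
```

Request:
drive_tool(deltas=[[[-5,-3,30,0],[-5,-3,65,0],[-5,-3,95,0],[-5,-3,110,0],[-5,-3,116,0]]])

```text
t: 15.03
tcp_pos: [0.5974, 0.2392, 0.1148]
tool_rot: [0.041, 0.999, -0.001, -0.003]
force: [-1.0, -0.2, -0.1]
finger_gap: 0.702
gripper_force: 0.0
```

Request:
drive_tool(deltas=[[[0,0,0,0],[0,0,0,0],[0,0,0,0],[0,0,0,0],[0,0,0,0]]], jaw=20, force=40)

```text
t: 15.45
tcp_pos: [0.5999, 0.2422, 0.1194]
tool_rot: [0.04, 0.999, 0.0, 0.001]
force: [-0.7, -0.0, -3.2]
finger_gap: 0.384
gripper_force: 39.8
```

Request:
drive_tool(deltas=[[[0,0,0,0]]], force=60)

```text
t: 15.53
tcp_pos: [0.5998, 0.2423, 0.1193]
tool_rot: [0.04, 0.999, 0.0, 0.001]
force: [-0.5, -0.3, 0.9]
finger_gap: 0.382
gripper_force: 59.3
```

Request:
drive_tool(deltas=[[[0,0,-8,0],[0,0,-35,0],[0,0,-70,0],[0,0,-110,0],[0,0,-150,0]]])

```text
t: 15.95
tcp_pos: [0.5985, 0.2422, 0.2698]
tool_rot: [0.04, 0.999, -0.0, -0.001]
force: [1.1, 0.2, -2.5]
finger_gap: 0.384
gripper_force: 59.8
```

Request:
drive_tool(deltas=[[[0,0,-22,0],[0,-8,-25,0],[2,-28,-25,0],[4,-55,-25,0],[6,-90,-25,0]]])

```text
t: 16.37
tcp_pos: [0.5846, 0.1533, 0.292]
tool_rot: [0.038, 0.999, 0.0, -0.001]
force: [0.3, -0.2, -1.4]
finger_gap: 0.385
gripper_force: 60.1
```

Request:
drive_tool(deltas=[[[2,-39,0,0],[5,-78,0,0],[7,-117,0,0],[10,-156,0,0],[13,-195,0,0]]])

```text
t: 16.78
tcp_pos: [0.5557, -0.042, 0.2918]
tool_rot: [0.04, 0.999, 0.0, -0.002]
force: [1.1, -0.6, -2.1]
finger_gap: 0.382
gripper_force: 60.1
```

Request:
drive_tool(deltas=[[[2,-39,0,0],[5,-78,0,0],[7,-117,0,0],[10,-156,0,0],[13,-190,0,0]]])

```text
t: 17.2
tcp_pos: [0.5276, -0.2309, 0.2918]
tool_rot: [0.04, 0.999, 0.0, -0.001]
force: [0.9, -0.1, -2.3]
finger_gap: 0.384
gripper_force: 60.2
```

```bash
python3 -c "
from h import *
to(.519,-.306,.18)"
```

```text
t 17.2 tcp [ 0.5276 -0.2309  0.2918] F [ 0.9 -0.1 -2.3] gap 32.8 grip 60.2 tilt [0.003 0.001]
delta [  2.2 -75.6 111.8] turn -0.0 rows 3.2
```

Request:
drive_tool(deltas=[[[2,-25,0,0],[3,-50,0,0],[4,-66,0,0],[4,-72,0,0],[4,-72,0,0]]])

```text
t: 17.62
tcp_pos: [0.5192, -0.3009, 0.2923]
tool_rot: [0.041, 0.999, 0.001, -0.001]
force: [0.7, -0.8, -2.4]
finger_gap: 0.386
gripper_force: 60.2
```

Request:
drive_tool(deltas=[[[0,0,25,0],[0,0,55,0],[0,0,80,0],[0,0,100,0],[0,0,106,0]]])

```text
t: 18.03
tcp_pos: [0.518, -0.2962, 0.1836]
tool_rot: [0.039, 0.999, 0.003, -0.003]
force: [-0.2, 0.1, -2.0]
finger_gap: 0.384
gripper_force: 60.1
```

Request:
drive_tool(deltas=[[[0,0,0,0],[0,0,0,0],[0,0,2,0]]])

```text
t: 18.28
tcp_pos: [0.5213, -0.3005, 0.1873]
tool_rot: [0.039, 0.999, -0.001, 0.002]
force: [0.5, -0.6, -2.0]
finger_gap: 0.386
gripper_force: 60.1
```

Request:
drive_tool(deltas=[[[1,-2,2,0],[2,-4,5,0],[2,-4,8,0],[2,-4,10,0],[2,-4,10,0]]])

```text
t: 18.7
tcp_pos: [0.5172, -0.3039, 0.1749]
tool_rot: [0.04, 0.999, 0.0, -0.0]
force: [0.2, -0.1, -1.6]
finger_gap: 0.386
gripper_force: 60.1
```

Request:
drive_tool(deltas=[[[0,0,1,0],[0,0,2,0],[0,0,3,0],[0,0,4,0],[0,0,4,0]]])

```text
t: 19.12
tcp_pos: [0.5175, -0.3039, 0.1711]
tool_rot: [0.04, 0.999, 0.0, -0.0]
force: [-0.1, 0.4, -1.8]
finger_gap: 0.384
gripper_force: 60.1
```

Request:
drive_tool(deltas=[[[0,0,1,0],[0,0,2,0],[0,0,3,0],[0,0,3,0]]])

```text
t: 19.45
tcp_pos: [0.5175, -0.3038, 0.168]
tool_rot: [0.04, 0.999, 0.0, -0.0]
force: [0.5, 0.2, -3.1]
finger_gap: 0.383
gripper_force: 60.1
```

Request:
drive_tool(deltas=[[[0,0,1,0],[0,0,2,0],[0,0,3,0],[0,0,3,0]]])

```text
t: 19.78
tcp_pos: [0.5176, -0.304, 0.1652]
tool_rot: [0.04, 0.999, -0.0, 0.0]
force: [0.1, -0.3, -1.5]
finger_gap: 0.386
gripper_force: 60.1
```

Request:
drive_tool(deltas=[[[0,0,1,0],[0,0,2,0],[0,0,2,0],[0,0,2,0]]])

```text
t: 20.12
tcp_pos: [0.5177, -0.304, 0.1637]
tool_rot: [0.04, 0.999, -0.0, 0.0]
force: [-0.7, 1.5, 2.2]
finger_gap: 0.386
gripper_force: 60.3
```

Floor felt at about 4 N. Easing off 1 mm, then releasing.

Request:
drive_tool(deltas=[[[0,0,-1,0],[0,0,-1,0],[0,0,-1,0]]])

```text
t: 20.37
tcp_pos: [0.5176, -0.304, 0.1644]
tool_rot: [0.04, 0.999, -0.0, 0.0]
force: [0.1, 0.4, 0.4]
finger_gap: 0.379
gripper_force: 60.3
```

Request:
drive_tool(deltas=[[[0,0,0,0],[0,0,0,0],[0,0,0,0],[0,0,0,0]]], jaw=56)

```text
t: 20.7
tcp_pos: [0.5176, -0.304, 0.1643]
tool_rot: [0.04, 0.999, -0.0, 0.0]
force: [0.4, 0.5, -0.2]
finger_gap: 0.654
gripper_force: 0.0
```

Request:
drive_tool(deltas=[[[0,0,-8,0],[0,0,-25,0],[0,0,-55,0],[0,0,-95,0],[0,0,-110,0]]])

```text
t: 21.12
tcp_pos: [0.5195, -0.3055, 0.2801]
tool_rot: [0.04, 0.999, -0.003, 0.003]
force: [0.9, -0.4, 0.6]
finger_gap: 0.654
gripper_force: 0.0
```

Request:
drive_tool(deltas=[[[0,0,0,0],[0,0,0,0],[0,0,0,0]]])

```text
t: 21.37
tcp_pos: [0.5168, -0.3034, 0.2735]
tool_rot: [0.04, 0.999, 0.001, -0.001]
force: [0.0, -0.1, 0.1]
finger_gap: 0.654
gripper_force: 0.0
```

```bash
python3 -c "
from h import *
to(.519,-.306,.27)
cv2.imwrite('pics/end.png',vision.snapshot('scene')[120:440,100:440,::-1])"
```

```text
t 21.37 tcp [ 0.5168 -0.3034  0.2735] F [ 0.  -0.1  0.1] gap 55.8 grip 0.0 tilt [0.002 0.001]
delta [-2.4 -2.4  3.5] turn 0.0 rows 0.1
```

View pics/end.png

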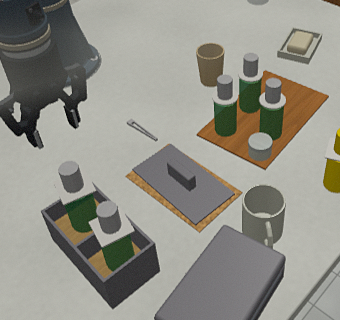

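Both square-tagged bottles stand upright in the box (caps at about (70,170) and (107,210)), the lid is flat on the mat, and the gripper is clear of everything. Handing in.

```bash
python3 -c "
from station import manip
print(manip.sign_off())"
```

```text
the job is handed in; nothing more can be done
None
```

Job handed in at about 21 s; the last picture shows the lid flat and bar up on the mat, one square-tagged bottle upright in each compartment and the rest apparently where it was, but the sign-off returned no verdict.

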